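# Roll the compact holder's wheel until the jaw meets the gauge clip

## Task

Set the compact holder for the next compact: with a fingertip on top of the knurled brass wheel, gently roll it until the sliding jaw has closed far enough for its red pointer to line up with the green gauge clip. Move the jaw only by the wheel; do not grasp or lift anything, do not shove the holder, leave the clip and the other things on the table alone, and finish clear of everything.

Things in the scene. Friction and masses are not known exactly. Their poses are not given: they have to be found in the camera images.
- holder: compact holder, a small bench vice: blue base plate 16 mm thick, about 3.5 kg in all, loose on the table. Origin on its underside; +y runs from the wheel towards the fixed jaw, z up. The plate reaches from -57 to +93 mm in x and from -140 to +140 mm in y. Fixed jaw: face at y = +100 mm, top 62 mm above the table.
- wheel: knurled brass wheel with three red ridges, 60 mm in diameter, 20 mm wide, origin at its centre (holder frame x 0, y -100, z 55 mm), turning about the holder's x axis between two aluminium cheeks (42 mm over their outsides, tops 64 mm above the table). It turns with about 2 N at the rim and stays where left. Rolling its top towards +y of the holder (to the jaws) closes the gap.
- wheel_top (a point): highest point of the wheel, in the middle of its width, 85 mm above the table. The wheel and the sliding jaw ride on one sprung carriage: pressed from above, the wheel gives by up to 5 mm, starting at about 4 N and taking 1.2 N more per mm, then meets a hard stop; let go, it springs back. The point does not turn with the wheel.
- jaw: sliding jaw, aluminium with black rubber face, 80 mm wide (x), 26 mm thick, top 62 mm above the table. Origin at the foot of its face. It slides along the holder's y; the gap to the fixed jaw starts at 85 mm. Driven only by the wheel: 0.3 mm for each mm of travel of the wheel's rim (9 mm per radian), towards +y when the wheel's top rolls to +y.
- pointer (a point): centre line of the red pointer, a fin 4 mm thick (y) standing out to +x from the sliding jaw; the point is at the fin's end, on its top edge, 34 mm above the table, in line with the jaw's face
- clip: green gauge clip on the white scale along the +x edge of the holder, carrying a green fin 4 mm thick. It marks where the sliding jaw's pointer has to come, 18 to 46 mm ahead (+y) of its start. Stiff; leave it where it is.
- mark (a point): centre line of the green fin, on its top edge, at the end towards the red pointer, 34 mm above the table; axes as the holder's. When pointer and mark agree the two fins stand end to end in one line along x, with 3 mm between their ends.
- lipstick_red: lipstick, black foot and red cap, 20 mm across, 68 mm tall, standing near the wheel end of the holder; origin at the centre of its underside. A bystander, loose.
- lipstick_black: all-black lipstick, 20 mm across, 68 mm tall, standing just beyond the holder; origin at the centre of its underside. A bystander, loose.
- spray: hair-spray bottle, silver with white cap, 52 mm across, 210 mm tall; origin at the centre of its underside. A bystander, loose.
- pot: small terracotta pot, 60 mm across, 50 mm tall; origin at the centre of its underside. A bystander, loose.
- cream: amber cream jar with white lid, 56 mm across, 45 mm tall; origin at the centre of its underside. A bystander, loose.
- compact: round black powder compact with pink powder, 68 mm across, 12 mm thick, lying flat; origin at the centre of its underside. A bystander, loose.
- comb: black comb lying flat, 170 mm long, 6 mm thick; origin at the centre of its underside. A bystander, loose.

How it is judged:
By the outcome, as a careful person would: the job done as asked, in the order asked, and still so for the second after the job is handed in, with the robot touching nothing.
It also fails if it takes over 58 s, if anything falls off the work surface, if the arm or the gripper's body presses on something with over 40 N, if the wrist force passes 120 N, or if a joint passes its speed limit or range.

## Robot

A 6-joint arm with a two-finger parallel gripper is mounted at the origin on the work surface. World frame = base frame: x ahead of the robot, y to its left, z up, the work surface at z = 0. Lengths are in m, angles in rad, forces in N, time in s.
With the tool pointing down it reaches from about 0.15 to 0.775 m from the base axis. Payload 6.1 kg.
Tool frame: the origin (TCP) lies midway between the tips of the shut fingers; the grasp point (between the pads) lies 19 mm behind it; y points along the fingers, z is the direction in which the jaws open and shut, and the axes are right-handed (so a half turn about y gives the same grasp; the last joint's range is limited). The gripper opens to 85 mm and grips with 20 to 120 N. Pads are 22 mm wide; open, the fingers measure 114 mm over their backs; the gripper's body (76 mm by 85 mm) begins 54 mm behind the grasp point. The pads swing forward as they close: fully open they stand 13 mm farther back than shut.
Start: joints at [-1.309, 0.126, -0.04, 1.405, 0, 1.571], TCP at [0.136, -0.507, 0.231] pointing down, gripper open.
Joint ranges: [-2.72, 2.72], [-0.95, 1.95], [-1.27, 1.35], [-1.78, 2.02], [-1.46, 1.47], [-3.14, 3.14]. Speed limits (rad/s): [2.39, 2.39, 3.01, 3.14, 3.14, 3.14].

## Interface

Orientations are given as a 3x3 rotation matrix whose columns are the frame's x, y, z axes.
In Python, from bench import bot gives the robot as it stands.
- The arm moves only by the shell command python3 -m crank 'ROWS'. ROWS is JSON, a list of rows, each an object with "delta_rot": the turn, a rotation vector about the tool's x, y, z each as a share of 180 degrees, from -1 to 1, a list of three; "translation": the shift along the tool's x, y, z each as a share of 60 cm, from -1 to 1, a list of three; "fingers": the closure, from -1 (fully open) to 1 (shut). In form: [{"delta_rot": [ax, ay, az], "translation": [tx, ty, tz], "fingers": fingers}, ...]. A call has 1 to 12 rows; each row shifts and turns the commanded pose from where the row before left it, along the tool's axes as they then stand; what a row does not reach is not made up. A row lasts 1/12 s, in which the tool goes at most 41.7 mm and 7.16 degrees, less where a joint would pass 70% of its speed; a pose out of reach is approached as far as the arm can. A call with a number of a shift or a turn outside -1 to 1 is refused whole. A call with a gripper value outside its range is refused whole. The fingers move at their own pace and stop on an object; the grip force is fixed at half the most. Time passes only in rows, so rows that do not move let the fingers close. It gives the time, the measured TCP pose, the force and the opening at its end, in the units of the state.
- bot.get_state(): the state, without advancing time (a new reading comes with each control period).
- bot.capture(name): name is "scene" or "top"; returns a dict with "image" (400x640x3 uint8, blue, green, red), "depth" (400x640 float32, m along the optical axis (not along the pixel's ray), 0 where there is no reading), "intrinsics" (3x3 intrinsics, pixels), "world_from_camera" (4x4, takes a point from camera to world coordinates). Camera axes: x right, y up, looking along -z (the intrinsics and any distortion apply to the point x, -y, -z); pixel columns grow to the right and rows downward; lengths in m; the calibration is good to about 2 mm. A picture is of the moment at which its call begins.
- bot.close_job(): hands the job in, once; it reports no verdict.
The state is a dict: "clock": time; "q": joint angles; "dq": joint speeds; "joint_efforts": joint torques, N m; "tcp_pos": TCP position; "eef_rot": TCP orientation; "force": force on the tool from outside, world axes, zero at the start; "torque": the same for the moment, N m; "opening": finger opening in m.
Only numpy, scipy, OpenCV 4.12 (cv2) and the standard library are available. Lean on these libraries where they do the work, as an engineer would, in place of code of your own. Each camera call takes 0.05 s, during which the arm holds its last target. There are 200 camera calls.

## Working session

There is one attempt and no reset: what is moved stays moved. The work goes in short steps, Python scripts to look and compute and a shell command to move; the robot and the scene stay as the last step left them, time stands still between calls to the robot, and variables do not carry over. Pictures are saved under pics/ and viewed, on a budget of 10 in all, crops included, one or two more only if the job needs it, and the job is handed in when it is done.

```bash
mkdir -p pics
python3 - <<'E'
from bench import bot
import cv2,numpy as np
s=bot.get_state(); print({k:np.round(v,3).tolist() for k,v in s.items()})
for n in("top","scene"):
    c=bot.capture(n); cv2.imwrite(f"pics/{n}0.png",c["image"]); np.savez(f"{n}0.npz",**c)
    print(n,c["intrinsics"].round(1).tolist(),c["world_from_camera"].round(3).tolist())
E
```

```text
{'clock': 0.0, 'q': [-1.309, 0.126, -0.041, 1.405, -0.0, 1.571], 'dq': [0.001, -0.001, -0.001, 0.001, 0.0, -0.0], 'joint_efforts': [-0.0, -43.591, 35.292, 0.017, 0.0, -0.0], 'tcp_pos': [0.136, -0.507, 0.231], 'eef_rot': [[-0.966, -0.0, 0.259], [-0.259, 0.002, -0.966], [0.0, -1.0, -0.002]], 'force': [0.589, 0.289, -0.195], 'torque': [-0.03, 0.019, -0.021], 'opening': 0.085}
top [[496.2, 0.0, 318.0], [0.0, 496.2, 193.9], [0.0, 0.0, 1.0]] [[0.016, 0.997, -0.07, 0.463], [-1.0, 0.016, -0.0, 0.017], [0.001, 0.07, 0.998, 1.552], [0.0, 0.0, 0.0, 1.0]]
scene [[471.0, 0.0, 323.9], [0.0, 471.0, 189.2], [0.0, 0.0, 1.0]] [[0.794, -0.347, 0.499, 1.216], [0.608, 0.482, -0.631, -0.786], [-0.022, 0.805, 0.593, 0.846], [0.0, 0.0, 0.0, 1.0]]
```

View pics/top0.png

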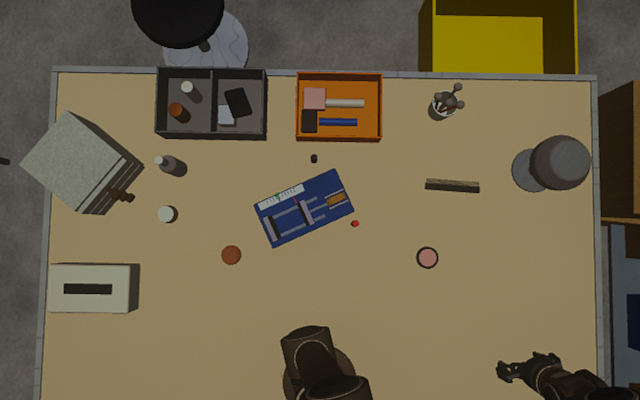

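View pics/scene0.png

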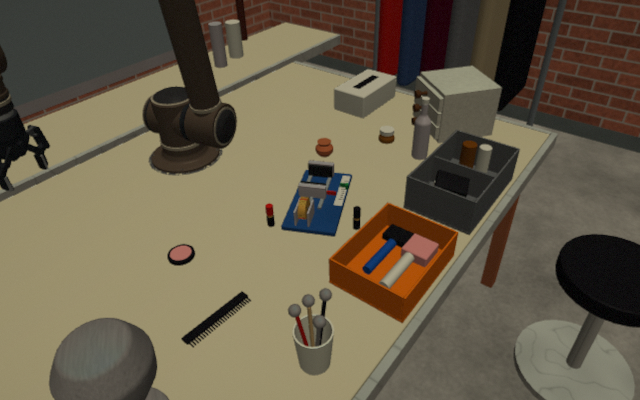

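```bash
cat > h.py <<'E'
import cv2,numpy as np
def load(n): return dict(np.load(n+".npz"))
def ray(c,uv):
    K=c["intrinsics"];T=c["world_from_camera"];uv=np.atleast_2d(np.asarray(uv,float))
    d=np.c_[(uv[:,0]-K[0,2])/K[0,0],-(uv[:,1]-K[1,2])/K[1,1],-np.ones(len(uv))]@T[:3,:3].T
    return T[:3,3],d
def onz(c,uv,z):
    o,d=ray(c,uv); return o+d*((z-o[2])/d[:,2])[:,None]
def proj(c,p):
    K=c["intrinsics"];T=c["world_from_camera"];q=(np.atleast_2d(p)-T[:3,3])@T[:3,:3]
    return np.c_[K[0,0]*q[:,0]/-q[:,2]+K[0,2],-K[1,1]*q[:,1]/-q[:,2]+K[1,2]]
def crop(c,x,y,w,h,f): return cv2.resize(c["image"][y:y+h,x:x+w],None,fx=f,fy=f,interpolation=cv2.INTER_CUBIC)
E
python3 - <<'E'
from h import *
t=load("top0");s=load("scene0")
a=crop(t,245,145,125,110,5);b=crop(s,255,145,115,100,5)
cv2.imwrite("pics/c1.png",a);cv2.imwrite("pics/c2.png",b)
for n,c,z in(("top",t,.016),("scene",s,.016)):
    hsv=cv2.cvtColor(c["image"],cv2.COLOR_BGR2HSV)
    m=cv2.inRange(hsv,(100,120,30),(125,255,255))
    cs,_=cv2.findContours(m,0,2)
    best=max(cs,key=cv2.contourArea)
    p=onz(c,best[:,0,:],z)[:,:2].astype(np.float32)*1000
    r=cv2.minAreaRect(p);print(n,r,cv2.boxPoints(r).round().tolist())
E
```

```text
top ((528.0299682617188, 61.46363067626953), (144.82894897460938, 275.3333740234375), 25.303586959838867) [[404.0, 155.0], [521.0, -94.0], [652.0, -32.0], [535.0, 217.0]]
scene ((38.537384033203125, 1479.8516845703125), (138.8997802734375, 1326.49072265625), 26.280427932739258) [[-317.0, 2044.0], [270.0, 854.0], [394.0, 916.0], [-193.0, 2105.0]]
```

View pics/c1.png

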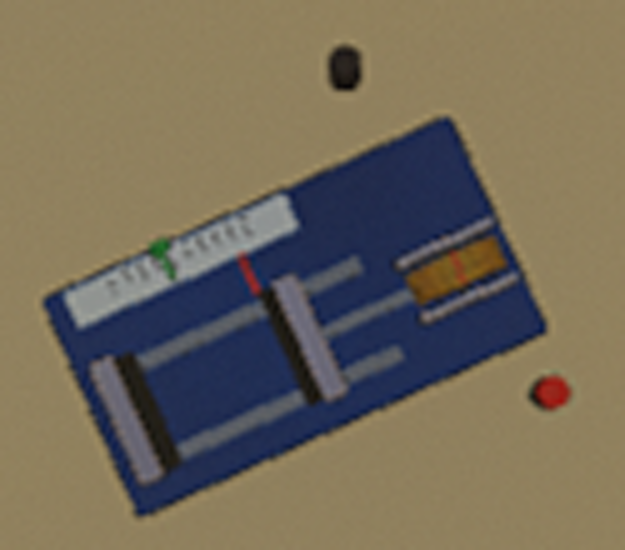

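View pics/c2.png

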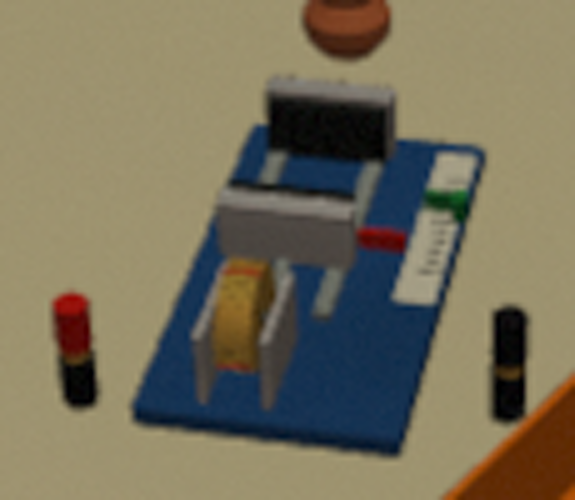

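```bash
cat >> h.py <<'E'
def holder(cs,roi,d=None):
    "yaw & origin from blue plate seen from top, corrected for outline through pixel centres"
    x,y,w,h=roi;hsv=cv2.cvtColor(cs["image"],cv2.COLOR_BGR2HSV)
    m=cv2.inRange(hsv,(100,120,30),(125,255,255));k=np.zeros_like(m);k[y:y+h,x:x+w]=255
    m=cv2.bitwise_and(m,k)
    cc,_=cv2.findContours(m,0,2);b=max(cc,key=cv2.contourArea)
    p=onz(cs,b[:,0,:],.016)[:,:2].astype(np.float32)*1000
    r=cv2.minAreaRect(p);bp=cv2.boxPoints(r)
    e=bp[1]-bp[0] if np.linalg.norm(bp[1]-bp[0])>np.linalg.norm(bp[2]-bp[1]) else bp[2]-bp[1]
    Y=e/np.linalg.norm(e);Y=Y if Y[1]>0 else -Y
    X=np.array([Y[1],-Y[0]]); o=np.array(r[0])-18*X
    return o/1000,np.c_[X,Y],r[1]
def fin(c,col,o,R,xr,yr,z=.034):
    "colour-weighted centroid (mm, holder frame) of coloured pixels in holder region"
    I=c["image"].astype(float);B,G,Rd=I[...,0],I[...,1],I[...,2]
    w=np.clip((Rd-np.maximum(G,B)) if col=="r" else (G-np.maximum(Rd,B)),0,None)
    v,u=np.mgrid[:400,:640];P=onz(c,np.c_[u.ravel(),v.ravel()],z)[:,:2]
    q=((P-o)@R*1000);w=w.ravel()
    k=(q[:,0]>xr[0])&(q[:,0]<xr[1])&(q[:,1]>yr[0])&(q[:,1]<yr[1])
    q,w=q[k],w[k];w=np.where(w>.35*w.max(),w,0)
    return (q*w[:,None]).sum(0)/w.sum(),q[w>0].min(0),q[w>0].max(0),(w>0).sum()
E
python3 - <<'E'
from h import *
t=load("top0");s=load("scene0")
o,R,sz=holder(t,(245,145,125,110));print(o,np.degrees(np.arctan2(-R[0,1],R[1,1])),sz)
print(holder(s,(255,145,115,100)))
for n,c in(("top",t),("scene",s)):
    print(n,"red",fin(c,"r",o,R,(35,75),(0,40)));print(n,"grn all",fin(c,"g",o,R,(50,110),(10,80)))
    print(n,"grn fin",fin(c,"g",o,R,(50,73),(10,80)))
W=lambda p:np.r_[o+R@np.array(p[:2])/1000,p[2]/1000]
for p in([0,-100,85],[60,15,34],[60,50,34]): print(p,W(p).round(4),proj(t,W(p)),proj(s,W(p)))
E
```

```text
[0.51175696 0.05377017] 25.303583 (144.82894897460938, 275.3333740234375)
(array([ 0.54302359, -0.00778289]), array([[ 0.9040003 , -0.42753184],
       [ 0.42753184,  0.9040003 ]], dtype=float32), (146.6442108154297, 175.9508819580078))
top red (array([51.6571081 , 15.16478107]), array([39.62286199, 13.11671353]), array([65.81121376, 17.16574735]), np.int64(13))
top grn all (array([84.92010925, 58.66215234]), array([69.51798885, 52.75453429]), array([92.94279341, 63.6356794 ]), np.int64(18))
top grn fin (array([71.1614698 , 57.99929995]), array([69.51798885, 57.48180775]), array([72.31937684, 58.733805  ]), np.int64(2))
scene red (array([52.26194671,  5.29669513]), array([37.73518085,  0.33310752]), array([65.16113807,  9.77846509]), np.int64(20))
scene grn all (array([84.62704256, 46.32900454]), array([70.27201344, 31.00732549]), array([94.87272888, 56.13096473]), np.int64(32))
scene grn fin (array([71.13491187, 47.76215602]), array([70.27201344, 42.49258839]), array([72.11516088, 52.40087694]), np.int64(3))
[0, -100, 85] [ 0.5545 -0.0366  0.085 ] [[336.19218664 198.24685933]] [[303.57275789 197.47874272]]
[60, 15, 34] [0.5596 0.093  0.034 ] [[293.29791347 196.93956298]] [[334.15069394 190.03068672]]
[60, 50, 34] [0.5446 0.1246 0.034 ] [[282.87232607 201.65010368]] [[336.432808   183.10014177]]
```

```bash
python3 -m crank '[{"delta_rot":[0,-0.0286,0],"translation":[0,0,0],"fingers":1},{"delta_rot":[0,-0.0286,0],"translation":[0,0,0],"fingers":1},{"delta_rot":[0,0,0],"translation":[0,0,0],"fingers":1},{"delta_rot":[0,0,0],"translation":[0,0,0],"fingers":1}]'
cat >> h.py <<'E'
O=np.array([.51176,.05377]);A=np.radians(25.3);RH=np.array([[np.cos(A),-np.sin(A)],[np.sin(A),np.cos(A)]])
def tohold(p): return np.r_[RH.T@(np.array(p[:2])-O)*1000,p[2]*1000]
def need(s,t):
    "shift in tool units to reach holder-frame point t (mm)"
    w=np.r_[O+RH@np.array(t[:2])/1000,t[2]/1000]; return np.array(s["eef_rot"]).T@(w-s["tcp_pos"])/.6
E
python3 - <<'E'
from bench import bot
from h import *
s=bot.get_state();print(np.round(s["eef_rot"],3).tolist(),tohold(s["tcp_pos"]).round(1),need(s,[0,-113,150]).round(4),need(s,[0,-113,150])/16,s["opening"])
E
```

```text
clock: 0.43
tcp_pos: [0.1358, -0.5069, 0.231]
eef_rot: [[-0.905, -0.0, 0.425], [-0.425, 0.001, -0.905], [-0.0, -1.0, -0.001]]
force: [-0.8, -0.0, -0.2]
opening: 0.0389
[[-0.905, -0.0, 0.425], [-0.425, 0.001, -0.905], [-0.0, -1.0, -0.001]] [-579.5 -346.3  231. ] [-0.9648  0.1353 -0.3912] [-0.06030036  0.00845663 -0.02444755] 0.038863429992164765
```

```bash
R='[{"delta_rot":[0,0,0]}]'; python3 -m crank '[{"delta_rot":[0,0,0],"translation":[-0.0402,0,-0.0163],"fingers":1},{"delta_rot":[0,0,0],"translation":[-0.0402,0,-0.0163],"fingers":1},{"delta_rot":[0,0,0],"translation":[-0.0402,0,-0.0163],"fingers":1},{"delta_rot":[0,0,0],"translation":[-0.0402,0,-0.0163],"fingers":1},{"delta_rot":[0,0,0],"translation":[-0.0402,0,-0.0163],"fingers":1},{"delta_rot":[0,0,0],"translation":[-0.0402,0,-0.0163],"fingers":1},{"delta_rot":[0,0,0],"translation":[-0.0402,0,-0.0163],"fingers":1},{"delta_rot":[0,0,0],"translation":[-0.0402,0,-0.0163],"fingers":1},{"delta_rot":[0,0,0],"translation":[-0.0402,0,-0.0163],"fingers":1},{"delta_rot":[0,0,0],"translation":[-0.0402,0,-0.0163],"fingers":1},{"delta_rot":[0,0,0],"translation":[-0.0402,0,-0.0163],"fingers":1},{"delta_rot":[0,0,0],"translation":[-0.0402,0,-0.0163],"fingers":1}]'
python3 -m crank '[{"delta_rot":[0,0,0],"translation":[-0.0402,0,-0.0163],"fingers":1},{"delta_rot":[0,0,0],"translation":[-0.0402,0,-0.0163],"fingers":1},{"delta_rot":[0,0,0],"translation":[-0.0402,0,-0.0163],"fingers":1},{"delta_rot":[0,0,0],"translation":[-0.0402,0,-0.0163],"fingers":1},{"delta_rot":[0,0,0],"translation":[-0.0402,0,-0.0163],"fingers":1},{"delta_rot":[0,0,0],"translation":[-0.0402,0,-0.0163],"fingers":1},{"delta_rot":[0,0,0],"translation":[-0.0402,0,-0.0163],"fingers":1},{"delta_rot":[0,0,0],"translation":[-0.0402,0,-0.0163],"fingers":1},{"delta_rot":[0,0,0],"translation":[-0.0402,0,-0.0163],"fingers":1},{"delta_rot":[0,0,0],"translation":[-0.0402,0,-0.0163],"fingers":1},{"delta_rot":[0,0,0],"translation":[-0.0402,0,-0.0163],"fingers":1},{"delta_rot":[0,0,0],"translation":[-0.0402,0,-0.0163],"fingers":1}]'
python3 - <<'E'
from bench import bot
from h import *
s=bot.get_state();print(np.round(s["eef_rot"],3).tolist(),tohold(s["tcp_pos"]).round(1),need(s,[0,-113,95]).round(4),s["opening"],s["force"])
c=bot.capture("scene");np.savez("s1",**c)
i=crop(c,230,60,160,140,4);cv2.imwrite("pics/s1.png",i)
E
```

```text
clock: 1.43
tcp_pos: [0.348, -0.2762, 0.2313]
eef_rot: [[-0.905, 0.0, 0.425], [-0.425, -0.0, -0.905], [-0.0, -1.0, 0.0]]
force: [0.1, -0.3, 1.1]
opening: 0.0004
clock: 2.43
tcp_pos: [0.5596, -0.0464, 0.2311]
eef_rot: [[-0.905, -0.0, 0.425], [-0.425, 0.0, -0.905], [0.0, -1.0, -0.0]]
force: [1.3, -1.4, 0.8]
opening: 0.0002
[[-0.905, -0.0, 0.425], [-0.425, 0.0, -0.905], [0.0, -1.0, -0.0]] [   0.5 -111.   231.1] [0.0007 0.2268 0.0033] 0.0001729683930821921 [ 1.27974495 -1.43969006  0.79139371]
```

View pics/s1.png

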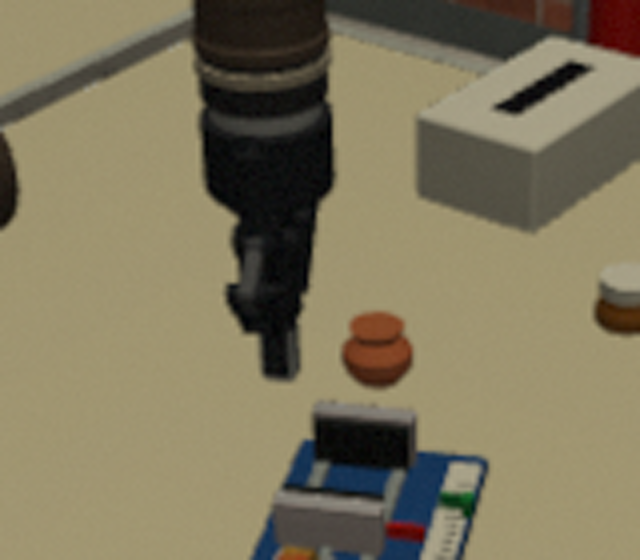

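The shut fingertips hang above the wheel, at about crop pixel (280,375), and the red pointer and green clip stay visible to the scene camera. I'll go down now.

```bash
python3 -m crank '[{"delta_rot":[0,0,0],"translation":[0.0002,0.03,0],"fingers":1},{"delta_rot":[0,0,0],"translation":[0.0002,0.03,0],"fingers":1},{"delta_rot":[0,0,0],"translation":[0.0003,0.03,0],"fingers":1},{"delta_rot":[0,0,0],"translation":[0,0.03,0],"fingers":1},{"delta_rot":[0,0,0],"translation":[0,0.03,0],"fingers":1},{"delta_rot":[0,0,0],"translation":[0,0.03,0],"fingers":1},{"delta_rot":[0,0,0],"translation":[0,0.03,0],"fingers":1},{"delta_rot":[0,0,0],"translation":[0,0.012,0],"fingers":1},{"delta_rot":[0,0,0],"translation":[0,0.004,0],"fingers":1},{"delta_rot":[0,0,0],"translation":[0,0,0],"fingers":1}]'
python3 -m crank '[{"delta_rot":[0,0,0],"translation":[0,0.003,0],"fingers":1},{"delta_rot":[0,0,0],"translation":[0,0.003,0],"fingers":1},{"delta_rot":[0,0,0],"translation":[0,0.003,0],"fingers":1},{"delta_rot":[0,0,0],"translation":[0,0.003,0],"fingers":1},{"delta_rot":[0,0,0],"translation":[0,0.003,0],"fingers":1},{"delta_rot":[0,0,0],"translation":[0,0,0],"fingers":1}]'
python3 - <<'E'
from bench import bot
from h import *
s=bot.get_state();print(tohold(s["tcp_pos"]).round(1),s["force"])
E
```

```text
clock: 3.32
tcp_pos: [0.5583, -0.0478, 0.0955]
eef_rot: [[-0.905, -0.001, 0.426], [-0.426, 0.0, -0.905], [0.001, -1.0, -0.0]]
force: [0.8, -1.0, -0.4]
opening: 0.0
clock: 3.82
tcp_pos: [0.5584, -0.0477, 0.0864]
eef_rot: [[-0.904, -0.0, 0.427], [-0.427, 0.0, -0.904], [0.0, -1.0, -0.0]]
force: [-0.1, 0.0, -0.8]
opening: 0.0001
[  -1.2 -111.7   86.4] [-0.06523283  0.01333992 -0.78224078]
```

```bash
python3 -m crank '[{"delta_rot":[0,0,0],"translation":[-0.001,0.0035,0],"fingers":1},{"delta_rot":[0,0,0],"translation":[-0.001,0.0035,0],"fingers":1},{"delta_rot":[0,0,0],"translation":[0,0,-0.004],"fingers":1},{"delta_rot":[0,0,0],"translation":[0,0,-0.004],"fingers":1},{"delta_rot":[0,0,0],"translation":[0,0,-0.004],"fingers":1},{"delta_rot":[0,0,0],"translation":[0,0,-0.004],"fingers":1},{"delta_rot":[0,0,0],"translation":[0,0,-0.004],"fingers":1}]'
python3 - <<'E'
from bench import bot
from h import *
s=bot.get_state();print(tohold(s["tcp_pos"]).round(1),RH.T@s["force"][:2],s["force"])
for n in("scene",):
    c=bot.capture(n);print(n,"red",fin(c,"r",O,RH,(35,75),(-10,60))[0],"grn",fin(c,"g",O,RH,(50,110),(10,80))[0])
E
```

```text
clock: 4.4
tcp_pos: [0.5544, -0.0363, 0.0828]
eef_rot: [[-0.904, 0.0, 0.427], [-0.427, -0.0, -0.904], [-0.0, -1.0, 0.001]]
force: [-1.9, -2.2, 5.1]
opening: 0.0
[  0.1 -99.6  82.8] [-2.64855045 -1.12868796] [-1.91215457 -2.15230595  5.13895303]
scene red [53.07772814  4.36307657] grn [84.83658272 46.46809277]
```

```bash
python3 -m crank '[{"delta_rot":[0,0,0],"translation":[0,0.001,-0.004],"fingers":1},{"delta_rot":[0,0,0],"translation":[0,0.001,-0.004],"fingers":1},{"delta_rot":[0,0,0],"translation":[0,0,-0.004],"fingers":1},{"delta_rot":[0,0,0],"translation":[0,0,-0.004],"fingers":1}]'
python3 - <<'E'
from bench import bot
from h import *
s=bot.get_state();print(tohold(s["tcp_pos"]).round(1),RH.T@s["force"][:2],s["force"])
for n in("scene","top"):
    c=bot.capture(n);print(n,"red",fin(c,"r",O,RH,(35,75),(-10,60))[0],"grn",fin(c,"g",O,RH,(50,110),(10,80))[0]);np.savez(n+"2",**c)
E
```

```text
clock: 4.78
tcp_pos: [0.5503, -0.0273, 0.0814]
eef_rot: [[-0.904, 0.0, 0.427], [-0.427, 0.0, -0.904], [-0.0, -1.0, -0.0]]
force: [-2.4, -1.9, 5.3]
opening: 0.0001
[  0.2 -89.8  81.4] [-2.95481902 -0.69538506] [-2.37422204 -1.89145064  5.28950397]
scene red [52.43685269  7.03247136] grn [84.56404842 46.42977739]
top red [51.88998269 21.97966568] grn [84.93524899 58.68456477]
```

```bash
python3 -m crank '[{"delta_rot":[0,0,0],"translation":[0,-0.02,0],"fingers":1},{"delta_rot":[0,0,0],"translation":[0,0,0.04],"fingers":1},{"delta_rot":[0,0,0],"translation":[0,0.01,0],"fingers":1},{"delta_rot":[0,0,0],"translation":[0,0.01,0],"fingers":1},{"delta_rot":[0,0,0],"translation":[0,0,-0.005],"fingers":1},{"delta_rot":[0,0,0],"translation":[0,0,-0.005],"fingers":1},{"delta_rot":[0,0,0],"translation":[0,0,-0.005],"fingers":1},{"delta_rot":[0,0,0],"translation":[0,0,-0.005],"fingers":1},{"delta_rot":[0,0,0],"translation":[0,0,-0.005],"fingers":1},{"delta_rot":[0,0,0],"translation":[0,0,-0.005],"fingers":1},{"delta_rot":[0,0,0],"translation":[0,0,-0.005],"fingers":1},{"delta_rot":[0,0,0],"translation":[0,0,-0.005],"fingers":1}]'
cat > m.py <<'E'
from bench import bot
from h import *
s=bot.get_state();print(tohold(s["tcp_pos"]).round(1),(RH.T@s["force"][:2]).round(1),s["force"][2])
for n in("scene","top"):
    c=bot.capture(n);print(n,"red",fin(c,"r",O,RH,(35,75),(-10,70))[0],"grn",fin(c,"g",O,RH,(50,110),(10,80))[0]);np.savez(n+"2",**c)
E
python3 m.py
```

```text
clock: 5.88
tcp_pos: [0.5508, -0.0266, 0.0816]
eef_rot: [[-0.904, 0.002, 0.428], [-0.428, 0.001, -0.904], [-0.002, -1.0, -0.0]]
force: [2.6, -1.4, 3.8]
opening: -0.0004
[  1.  -89.4  81.6] [ 1.7 -2.4] 3.8372310290573375
scene red [53.00009325 15.45985672] grn [84.58777582 46.32398893]
top red [51.73267984 30.13868625] grn [84.63179873 58.62078374]
```

```bash
python3 -m crank '[{"delta_rot":[0,0,0],"translation":[0,-0.02,0],"fingers":1},{"delta_rot":[0,0,0],"translation":[0,0,0.04],"fingers":1},{"delta_rot":[0,0,0],"translation":[0,0.01,0],"fingers":1},{"delta_rot":[0,0,0],"translation":[0,0.01,0],"fingers":1},{"delta_rot":[0,0,0],"translation":[0,0,-0.005],"fingers":1},{"delta_rot":[0,0,0],"translation":[0,0,-0.005],"fingers":1},{"delta_rot":[0,0,0],"translation":[0,0,-0.005],"fingers":1},{"delta_rot":[0,0,0],"translation":[0,0,-0.005],"fingers":1},{"delta_rot":[0,0,0],"translation":[0,0,-0.005],"fingers":1},{"delta_rot":[0,0,0],"translation":[0,0,-0.005],"fingers":1},{"delta_rot":[0,0,0],"translation":[0,0,-0.005],"fingers":1},{"delta_rot":[0,0,0],"translation":[0,0,-0.005],"fingers":1}]'
python3 m.py
python3 -m crank '[{"delta_rot":[0,0,0],"translation":[0,-0.02,0],"fingers":1},{"delta_rot":[0,0,0],"translation":[0,0,0.04],"fingers":1},{"delta_rot":[0,0,0],"translation":[0,0.01,0],"fingers":1},{"delta_rot":[0,0,0],"translation":[0,0.01,0],"fingers":1},{"delta_rot":[0,0,0],"translation":[0,0,-0.005],"fingers":1},{"delta_rot":[0,0,0],"translation":[0,0,-0.005],"fingers":1},{"delta_rot":[0,0,0],"translation":[0,0,-0.005],"fingers":1},{"delta_rot":[0,0,0],"translation":[0,0,-0.005],"fingers":1},{"delta_rot":[0,0,0],"translation":[0,0,-0.005],"fingers":1},{"delta_rot":[0,0,0],"translation":[0,0,-0.005],"fingers":1},{"delta_rot":[0,0,0],"translation":[0,0,-0.005],"fingers":1},{"delta_rot":[0,0,0],"translation":[0,0,-0.005],"fingers":1}]'
python3 m.py
```

```text
clock: 6.98
tcp_pos: [0.55, -0.0269, 0.0813]
eef_rot: [[-0.904, 0.0, 0.428], [-0.428, 0.0, -0.904], [-0.0, -1.0, -0.0]]
force: [1.1, -1.3, 4.6]
opening: 0.0003
[  0.1 -89.3  81.3] [ 0.4 -1.7] 4.622135850720594
scene red [52.66673674 23.3878784 ] grn [84.87257508 46.44940977]
top red [52.03569832 38.17480142] grn [84.64466145 58.61538504]
clock: 8.08
tcp_pos: [0.5499, -0.0269, 0.0812]
eef_rot: [[-0.904, -0.0, 0.428], [-0.428, 0.0, -0.904], [0.0, -1.0, -0.0]]
force: [0.7, -1.0, 5.2]
opening: -0.0001
[  0.1 -89.2  81.2] [ 0.2 -1.2] 5.249203091238602
scene red [53.03216889 31.26944722] grn [84.7680654 46.5591292]
top red [51.54993789 46.22493737] grn [84.6234904  58.59826353]
```

```bash
python3 -m crank '[{"delta_rot":[0,0,0],"translation":[0,-0.02,0],"fingers":1},{"delta_rot":[0,0,0],"translation":[0,0,0.04],"fingers":1},{"delta_rot":[0,0,0],"translation":[0,0.01,0],"fingers":1},{"delta_rot":[0,0,0],"translation":[0,0.01,0],"fingers":1},{"delta_rot":[0,0,0],"translation":[0,0,-0.005],"fingers":1},{"delta_rot":[0,0,0],"translation":[0,0,-0.005],"fingers":1},{"delta_rot":[0,0,0],"translation":[0,0,-0.005],"fingers":1},{"delta_rot":[0,0,0],"translation":[0,0,-0.005],"fingers":1},{"delta_rot":[0,0,0],"translation":[0,0,-0.005],"fingers":1},{"delta_rot":[0,0,0],"translation":[0,0,-0.005],"fingers":1},{"delta_rot":[0,0,0],"translation":[0,0,-0.005],"fingers":1},{"delta_rot":[0,0,0],"translation":[0,0,-0.005],"fingers":1}]'
python3 -m crank '[{"delta_rot":[0,0,0],"translation":[0,-0.02,0],"fingers":1},{"delta_rot":[0,0,0],"translation":[0,0,0.04],"fingers":1},{"delta_rot":[0,0,0],"translation":[0,0,0],"fingers":1}]'
python3 m.py
python3 - <<'E'
from h import *
t=load("top2");s=load("scene2")
print(holder(t,(245,145,125,110)))
a=crop(t,265,180,50,40,8);b=crop(s,310,165,50,40,8)
cv2.imwrite("pics/f1.png",np.vstack([a,b]))
# fin lines: per-column-ish profile in holder frame, all coloured pixels
for n,c,z in(("top",t,.034),("scene",s,.034)):
  for col,xr in(("r",(45,64)),("g",(68,76)),("g",(76,96))): print(n,col,xr,fin(c,col,O,RH,xr,(20,75)))
E
```

```text
clock: 9.18
tcp_pos: [0.5498, -0.0267, 0.0811]
eef_rot: [[-0.904, -0.0, 0.428], [-0.428, 0.0, -0.904], [0.0, -1.0, -0.0]]
force: [1.7, 0.5, 3.9]
opening: -0.0001
clock: 9.43
tcp_pos: [0.5607, -0.05, 0.0926]
eef_rot: [[-0.904, -0.001, 0.427], [-0.427, -0.001, -0.904], [0.001, -1.0, 0.0]]
force: [-0.0, -0.0, 0.2]
opening: -0.0002
[-1.000e-01 -1.148e+02  9.260e+01] [-0. -0.] 0.2112610739457503
scene red [52.12828922 41.87702831] grn [84.78924108 46.54219434]
top red [52.14919811 54.2767452 ] grn [84.95726143 58.68157718]
(array([0.53448654, 0.04171443]), array([[ 0.90284055, -0.42997566],
       [ 0.42997566,  0.90284055]], dtype=float32), (114.38861846923828, 141.548828125))
top r (45, 64) (array([54.09980101, 54.04634567]), array([46.40085916, 52.30755159]), array([61.38226687, 55.66482676]), np.int64(8))
top g (68, 76) (array([72.41619382, 58.20648645]), array([69.51164426, 56.2356104 ]), array([75.11537118, 60.27764421]), np.int64(4))
top g (76, 96) (array([86.91900597, 58.68623197]), array([76.38046871, 52.76164561]), array([92.93647435, 63.64267756]), np.int64(15))
scene r (45, 64) (array([54.19541407, 41.58351622]), array([45.0987938 , 33.34615627]), array([63.44215489, 49.20515927]), np.int64(22))
scene g (68, 76) (array([73.40329131, 47.37916803]), array([70.26606515, 38.11741389]), array([75.9035615 , 52.94003022]), np.int64(6))
scene g (76, 96) (array([86.37310121, 46.15957233]), array([76.07637357, 31.01453628]), array([94.86808712, 56.13808804]), np.int64(27))
```

View pics/f1.png

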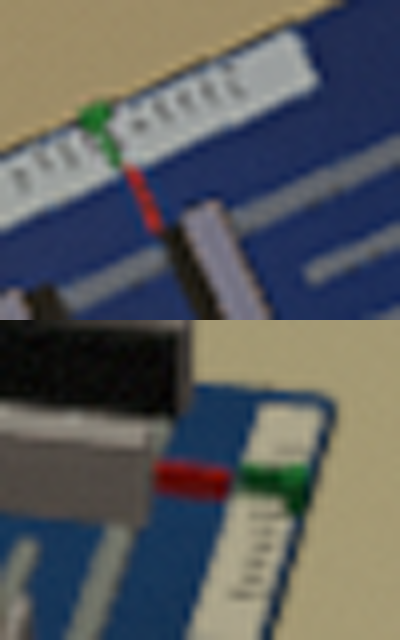

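The fins are nearly in line. In the top crop red is at (145,200) and green at (115,145). In the scene crop they are at (190,478) and (265,480). I'll measure the remaining offset at sub-pixel level with profiles along holder y.

```bash
cat >> h.py <<'E'
def prof(c,col,xs,lo,hi,z=.034):
    "for each holder x: (low half-max edge, high half-max edge, centroid) of colour along y"
    I=c["image"].astype(np.float32);B,G,Rd=cv2.split(I)
    w=(Rd-np.maximum(G,B)) if col=="r" else (G-np.maximum(Rd,B)); w=np.clip(w,0,None)
    ys=np.arange(lo,hi,.1);out=[]
    for x in xs:
        P=np.c_[O+(RH@np.c_[np.full_like(ys,x),ys].T).T/1000,np.full_like(ys,z)];u=proj(c,P).astype(np.float32)
        v=cv2.remap(w,u[None,:,0],u[None,:,1],cv2.INTER_CUBIC)[0].clip(0)
        k=ys[v>v.max()/2];out.append((k.min(),k.max(),(ys*v).sum()/v.sum(),v.max()))
    return np.array(out)
E
cat > p.py <<'E'
import sys
from h import *
for n,lo,hi in((sys.argv[1],40,72),(sys.argv[2],25,66)):
    c=load(n)
    r=prof(c,"r",np.arange(52,64,2),lo,hi);g=prof(c,"g",np.arange(70,77,1),lo,hi)
    print(n,"red\n",r.round(1),"\ngrn\n",g.round(1))
E
python3 p.py top2 scene2
python3 - <<'E'
from h import *
print(prof(load("top0"),"r",np.arange(52,64,2),0,32).round(1));print(prof(load("scene0"),"r",np.arange(52,64,2),-16,26).round(1))
E
```

```text
top2 red
 [[ 51.6  55.9  53.8  91.3]
 [ 51.9  56.5  54.2  98. ]
 [ 52.6  56.5  54.6  87.4]
 [ 52.1  55.9  54.   87.1]
 [ 51.7  56.3  54.1 109.4]
 [ 52.1  56.8  54.3 111.1]] 
grn
 [[56.4 60.8 58.2 39.6]
 [56.  60.7 58.2 45.8]
 [55.7 60.7 58.1 47.7]
 [55.7 60.7 58.2 47.5]
 [55.9 60.9 58.5 47. ]
 [56.2 61.2 58.7 48.1]
 [56.4 61.3 58.6 50.3]]
scene2 red
 [[ 33.4  49.9  41.8  93.1]
 [ 33.3  49.3  41.6  93.3]
 [ 33.3  49.   41.5  94.1]
 [ 33.7  49.2  41.7 100.1]
 [ 34.4  49.1  41.9 107.9]
 [ 34.9  48.7  41.8 116.3]] 
grn
 [[49.1 56.7 48.2 23.7]
 [48.3 56.3 48.1 33.1]
 [46.9 56.  48.  39.5]
 [42.  55.8 47.8 44. ]
 [41.1 55.8 47.6 46.3]
 [40.  55.7 47.4 45.1]
 [38.9 55.6 47.  42. ]]
[[13.3 17.8 15.5 96.8]
 [13.3 17.1 15.2 88.8]
 [13.  17.2 15.1 82.5]
 [12.5 17.7 15.1 89.3]
 [13.1 17.5 15.1 89.2]
 [13.3 17.2 15.3 65.2]]
[[-4.7 10.9  3.  93.9]
 [-4.8 11.3  3.2 98.5]
 [-5.2 11.4  3.1 94.4]
 [-5.7 10.8  2.8 84.9]
 [-5.5  9.8  2.4 89.7]
 [-5.3  9.4  2.3 97.3]]
```

```bash
python3 -m crank '[{"delta_rot":[0,0,0],"translation":[0,0,-0.011],"fingers":1},{"delta_rot":[0,0,0],"translation":[0,0.0095,0],"fingers":1},{"delta_rot":[0,0,0],"translation":[0,0.0095,0],"fingers":1},{"delta_rot":[0,0,0],"translation":[0,0,-0.0033],"fingers":1},{"delta_rot":[0,0,0],"translation":[0,0,-0.0033],"fingers":1},{"delta_rot":[0,0,0],"translation":[0,0,-0.0033],"fingers":1},{"delta_rot":[0,0,0],"translation":[0,0,-0.0033],"fingers":1},{"delta_rot":[0,0,0],"translation":[0,0,-0.0033],"fingers":1},{"delta_rot":[0,0,0],"translation":[0,0,-0.0033],"fingers":1},{"delta_rot":[0,0,0],"translation":[0,0,0],"fingers":1},{"delta_rot":[0,0,0],"translation":[0,-0.02,0],"fingers":1},{"delta_rot":[0,0,0],"translation":[0,0,0],"fingers":1}]'
python3 m.py; python3 p.py top2 scene2
python3 - <<'E'
from h import *
t=load("top2");s=load("scene2")
cv2.imwrite("pics/f2.png",np.vstack([crop(t,268,185,40,25,14),crop(s,320,175,40,20,14)]))
E
```

```text
clock: 10.53
tcp_pos: [0.5532, -0.0324, 0.095]
eef_rot: [[-0.904, 0.001, 0.427], [-0.427, 0.0, -0.904], [-0.001, -1.0, 0.001]]
force: [0.5, 0.4, 0.2]
opening: 0.0
[  0.6 -95.6  95. ] [0.6 0.2] 0.17538597339725015
scene red [51.51964659 45.14703345] grn [84.79671837 46.50692544]
top red [52.12869865 57.40180716] grn [84.98326634 58.67118717]
top2 red
 [[ 55.1  59.9  57.7 112.7]
 [ 55.   60.2  57.5 112.5]
 [ 55.4  59.6  57.5 101.2]
 [ 55.6  59.6  57.6  93.1]
 [ 55.   60.   57.6 100.2]
 [ 55.3  60.1  57.6 110.8]] 
grn
 [[56.4 60.8 57.7 38.5]
 [56.  60.7 58.  44.6]
 [55.7 60.7 58.2 46.5]
 [55.7 60.6 58.1 46.5]
 [55.9 60.8 58.  46.6]
 [56.2 61.1 58.  48.4]
 [56.4 61.2 58.2 51.3]]
scene2 red
 [[ 37.3  52.3  44.8 112.3]
 [ 37.4  52.4  44.7 115.1]
 [ 37.4  52.6  44.8 114.3]
 [ 37.6  52.6  45.  104.9]
 [ 37.5  53.   45.  100.2]
 [ 37.   53.   44.8  94.5]] 
grn
 [[49.1 56.9 48.4 23.9]
 [48.3 56.4 48.3 33.3]
 [46.9 56.1 48.2 40.1]
 [42.2 56.  47.9 44.9]
 [41.1 55.8 47.7 47.2]
 [40.  55.6 47.4 45.7]
 [39.1 55.6 47.  42.3]]
```

View pics/f2.png

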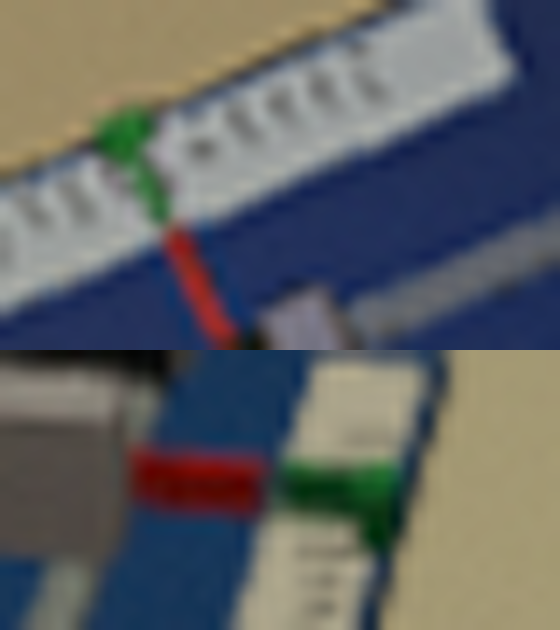

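```bash
cat > q.py <<'E'
from bench import bot
from h import *
def edges(w,c,xs,lo,hi,z=.034):
    ys=np.arange(lo,hi,.1);o=[]
    for x in xs:
        P=np.c_[O+(RH@np.c_[np.full_like(ys,x),ys].T).T/1000,np.full_like(ys,z)];u=proj(c,P).astype(np.float32)
        v=cv2.remap(w,u[None,:,0],u[None,:,1],cv2.INTER_LINEAR)[0]
        i=v.argmax();bu=v[-20:].mean();bl=v[:20].mean()
        k=np.where(v[i:]<(v[i]+bu)/2)[0];j=np.where(v[:i]<(v[i]+bl)/2)[0]
        o.append((ys[i+k[0]] if len(k) else np.nan,ys[j[-1]] if len(j) else np.nan,ys[i],v[i],bu,bl))
    return np.array(o)
for n,lo,hi in(("top",48,68),("scene",30,66)):
    f=[bot.capture(n) for _ in range(4)];c=f[0];I=np.mean([k["image"].astype(np.float32) for k in f],0).astype(np.float32)
    B,G,R=cv2.split(I);np.savez(n+"3",**c)
    r=edges(R,c,np.arange(50,65,2),lo,hi);g=edges(G-R,c,np.arange(70,78,1),lo,hi)
    print(n,"red\n",r.round(1),r[:,:2].mean(0),"\ngrn\n",g.round(1),g[:,:2].mean(0))
    for xs in(58,73):
        P=[np.r_[O+RH@np.array([xs,y])/1000,.034] for y in range(30,66,3)];u=np.round(proj(c,P)).astype(int)
        if n=="scene":print(xs,[(y,I[b,a].astype(int).tolist()) for y,(a,b) in zip(range(30,66,3),u)])
E
python3 q.py
```

```text
top red
 [[ 60.6  55.   57.4 147.   33.2  31.8]
 [ 61.   54.8  57.2 141.6  34.2  32.1]
 [ 60.8  54.6  59.  140.7  33.7  32.4]
 [ 60.6  54.8  58.1 140.5  32.9  31.6]
 [ 60.9  54.9  57.2 129.6  31.1  30. ]
 [ 61.1  54.5  57.6 122.8  28.5  30.7]
 [ 60.9  54.4  58.7 133.   42.   41.7]
 [ 60.8  55.8  57.9 130.5  80.1  86.9]] [60.8375 54.85  ] 
grn
 [[60.7 56.7 58.5 42.2  3.3  4.2]
 [60.8 56.  58.1 45.7  3.2  4.1]
 [60.9 55.7 57.6 49.5  3.   3.9]
 [61.3 55.6 57.5 45.   2.9  3.9]
 [61.4 55.7 58.7 41.9  2.8  3.9]
 [61.4 56.2 59.5 46.2  2.6  3.8]
 [61.2 56.6 59.2 54.6  2.5  3.4]
 [61.3 56.5 58.7 55.   2.4  3.1]] [61.125 56.125]
scene red
 [[ 55.6  38.   48.7 119.4  22.4  43.2]
 [ 55.5  38.2  49.  123.2  22.6  43.1]
 [ 55.5  38.1  49.4 124.3  23.   41.5]
 [ 55.7  37.3  49.8 123.1  23.2  38.4]
 [ 55.9  36.1  50.1 118.7  23.3  34.9]
 [ 56.5  35.1  50.5 114.8  22.7  32.9]
 [ 56.5  35.1  50.9 109.1  21.9  35.5]
 [ 56.5  34.7  51.2  96.4  21.9  35.5]] [55.9625 36.575 ] 
grn
 [[56.2 44.  52.3 39.6  4.  -0.1]
 [56.2 42.  52.5 44.7 -2.9 -1.2]
 [56.2 40.9 52.7 46.3 -4.1 -1.4]
 [56.1 40.5 52.9 48.  -5.2 -1.4]
 [56.3 39.7 51.6 45.2 -6.3 -1.4]
 [56.1 39.2 48.9 43.9 -6.5 -1.3]
 [56.  39.1 48.3 44.6 -6.6 -1.1]
 [55.5 39.1 48.5 45.5 -6.7 -0.9]] [56.075  40.5625]
58 [(30, [89, 55, 23]), (33, [52, 32, 73]), (36, [52, 32, 73]), (39, [6, 9, 87]), (42, [6, 9, 87]), (45, [3, 7, 87]), (48, [21, 22, 117]), (51, [21, 22, 117]), (54, [73, 45, 77]), (57, [73, 45, 77]), (60, [87, 53, 20]), (63, [88, 54, 23])]
73 [(30, [138, 163, 170]), (33, [119, 146, 144]), (36, [72, 93, 81]), (39, [72, 93, 81]), (42, [44, 63, 34]), (45, [44, 63, 34]), (48, [23, 56, 13]), (51, [53, 97, 49]), (54, [53, 97, 49]), (57, [116, 141, 135]), (60, [116, 141, 135]), (63, [137, 163, 170])]
```

```bash
python3 -m crank '[{"delta_rot":[0,0,0],"translation":[0.001,0,0.0075],"fingers":1},{"delta_rot":[0,0,0],"translation":[0,0.011,0],"fingers":1},{"delta_rot":[0,0,0],"translation":[0,0.011,0],"fingers":1},{"delta_rot":[0,0,0],"translation":[0,0,0],"fingers":1},{"delta_rot":[0,0,0],"translation":[0,0,-0.0015],"fingers":1},{"delta_rot":[0,0,0],"translation":[0,0,-0.0015],"fingers":1},{"delta_rot":[0,0,0],"translation":[0,0,0],"fingers":1},{"delta_rot":[0,0,0],"translation":[0,-0.02,0],"fingers":1},{"delta_rot":[0,0,0],"translation":[0,0,0],"fingers":1}]'
python3 q.py | grep -v '^[57]'; python3 p.py top3 scene3 | head -8
```

```text
clock: 11.78
tcp_pos: [0.5539, -0.0354, 0.0937]
eef_rot: [[-0.904, 0.001, 0.427], [-0.427, -0.0, -0.904], [-0.001, -1.0, 0.001]]
force: [-0.5, 0.6, 0.5]
opening: 0.0001
top red
 [[ 61.2  55.   57.4 128.5  32.9  32.5]
 [ 61.   54.8  57.2 142.4  33.   32.9]
 [ 60.8  54.7  59.  143.9  32.8  33. ]
 [ 60.8  55.2  58.1 148.9  32.7  31.9]
 [ 61.3  55.2  57.2 141.7  31.   29.7]
 [ 61.2  55.   59.2 138.8  28.9  30.8]
 [ 60.9  54.9  58.7 147.3  41.6  42.2]
 [ 61.   55.6  57.9 148.8  79.5  87.1]] [61.025 55.05 ] 
grn
 [[60.7 56.  58.5 42.4  3.2  3.8]
 [60.9 55.8 58.1 45.4  3.2  3.8]
 [61.  55.7 57.6 48.7  3.2  3.7]
 [61.4 55.6 57.5 44.3  3.3  3.7]
 [61.4 55.7 58.7 41.7  3.   3.8]
 [61.4 56.2 59.5 46.3  2.5  4. ]
 [61.3 56.6 59.2 54.6  2.2  3.7]
 [61.3 56.5 58.7 55.1  2.   3.3]] [61.175  56.0125]
scene red
 [[ 56.1  36.7  48.7 108.4  24.8  39.6]
 [ 56.3  37.7  49.  116.8  23.5  38.7]
 [ 56.   38.6  49.4 122.   23.3  37.1]
 [ 56.1  38.6  49.8 124.5  23.4  34.7]
 [ 56.3  37.9  50.1 124.5  22.1  33.5]
 [ 56.5  36.8  50.5 121.3  21.8  31.3]
 [ 56.5  35.3  50.9 114.1  22.3  28.3]
 [ 56.5  34.7  51.2  97.9  22.3  29.6]] [56.2875 37.0375] 
grn
 [[56.2 47.5 52.3 38.   4.2  5.8]
 [56.2 43.6 52.5 43.2 -2.6  2.8]
 [56.2 41.2 52.7 45.  -4.   1. ]
 [56.1 40.3 52.9 46.7 -5.4 -0.5]
 [56.3 39.5 51.1 44.3 -6.7 -1.8]
 [56.3 38.9 48.3 42.9 -6.7 -1.9]
 [56.  38.8 48.3 42.7 -6.6 -1.6]
 [55.9 38.7 48.5 42.5 -6.4 -1.4]] [56.15   41.0625]
top3 red
 [[ 55.4  60.1  57.8 107. ]
 [ 55.8  60.4  58.  109. ]
 [ 56.   60.   57.9 106.4]
 [ 55.8  60.1  58.  105.8]
 [ 55.9  60.6  58.2 109.4]
 [ 56.3  60.6  58.4 117. ]] 
grn
```

Both views now agree to within a few tenths of a millimetre. I'll raise the arm clear and take a final look.

```bash
python3 -m crank '[{"delta_rot":[0,0,0],"translation":[0,-0.03,0],"fingers":1},{"delta_rot":[0,0,0],"translation":[0,-0.03,0],"fingers":1},{"delta_rot":[0,0,0],"translation":[0,-0.03,0],"fingers":1},{"delta_rot":[0,0,0],"translation":[0,-0.03,0.02],"fingers":1},{"delta_rot":[0,0,0],"translation":[0,-0.03,0.03],"fingers":1},{"delta_rot":[0,0,0],"translation":[0,-0.03,0.03],"fingers":1},{"delta_rot":[0,0,0],"translation":[0,-0.03,0.03],"fingers":1},{"delta_rot":[0,0,0],"translation":[0,0,0],"fingers":1},{"delta_rot":[0,0,0],"translation":[0,0,0],"fingers":1},{"delta_rot":[0,0,0],"translation":[0,0,0],"fingers":1}]'
python3 q.py | grep ']] \['; python3 p.py top3 scene3 | head -16
python3 - <<'E'
from h import *
t=load("top3");s=load("scene3");cv2.imwrite("pics/f3.png",np.vstack([crop(t,250,145,125,70,6)[:300,:640],crop(s,255,130,160,75,4)]))
E
```

```text
clock: 13.02
tcp_pos: [0.5812, -0.0947, 0.2177]
eef_rot: [[-0.904, -0.001, 0.427], [-0.427, 0.001, -0.904], [0.001, -1.0, -0.001]]
force: [-0.9, -0.2, 0.4]
opening: 0.0001
 [ 61.1  55.6  57.9 154.6  82.9  91.3]] [61.0375 55.0625] 
 [61.3 56.5 58.7 57.4  2.4  3.6]] [61.1125 56.0125]
 [ 56.1  34.8  51.2  97.5  23.4  30.6]] [56.175  36.9875] 
 [55.5 39.  48.5 45.  -6.4 -1.4]] [56.0625 41.0875]
top3 red
 [[ 55.4  60.1  57.8 110.2]
 [ 55.8  60.4  58.  113.6]
 [ 56.   60.   58.  111.2]
 [ 55.8  60.1  58.  109.9]
 [ 55.9  60.6  58.2 112.8]
 [ 56.3  60.6  58.4 120.9]] 
grn
 [[56.1 60.7 58.5 39.8]
 [55.9 60.7 58.4 45.4]
 [55.7 60.7 58.3 47.6]
 [55.7 60.7 58.2 48.1]
 [55.9 60.9 58.3 48.8]
 [56.2 61.1 58.5 51.1]
 [56.4 61.2 58.7 54.2]]
scene3 red
```

View pics/f3.png

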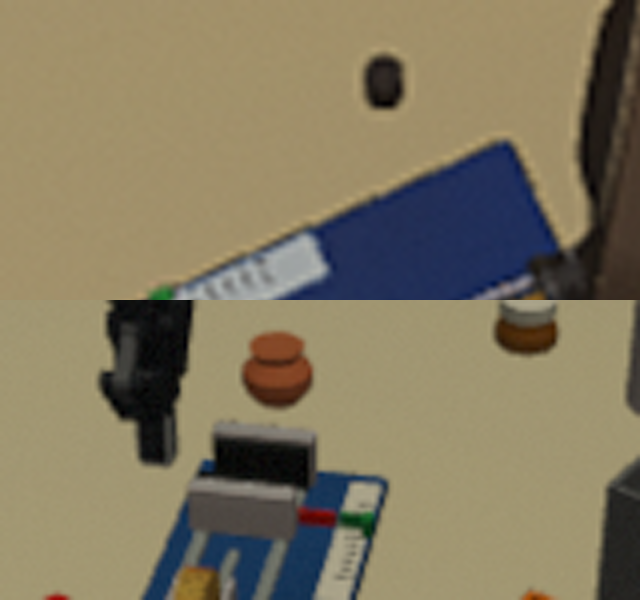

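The red fin (scene crop about (318,517)) and the green fin (about (357,520)) stand end to end in one line. The arm is clear above, and the lipsticks, pot and jar stand where they were.

```bash
python3 -c "
from bench import bot
print(bot.close_job())"
```

```text
the job is handed in; nothing more can be done
None
```

The jaw is set: the red pointer lines up with the green clip to within about 0.3 mm. I rolled the wheel with the shut fingertips in five long strokes, one part stroke and a final small nudge. Force readings between strokes showed about 4–5 N of downward pressure, and the jaw closed about 43 mm.

- **Alignment:** in the top view the pointer reads 58.05 mm and the mark about 58.4 mm along the holder, so the pointer is roughly 0.3 mm short. In the scene view the pointer is about 0.1 mm past the mark. The two views differ by about 0.4 mm, which is the limit of what these images can resolve.
- **One disagreement on the way:** an earlier scene-view measurement showed the pointer 2–3 mm short of the mark. I traced this to the red fin's edge being read wrongly against the blue plate, and a corrected measurement agreed with the top view.
- **Surroundings:** the clip's measured position did not change, and the holder's edges looked unmoved. I did not re-measure the other things one by one, but I saw nothing displaced in the pictures. The arm finished with its fingertips about 0.22 m above the table, clear of everything, at 13 s of the 58 s allowed.

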